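# Stop the slide reader and take out its cassette

### The arm

A 6-joint arm with a two-finger parallel gripper is mounted at the origin on a cart in front of the work surface, level with it; the furniture and walls round the work are solid. World frame = base frame: x ahead of the robot, y to its left, z up, the work surface at z = 0. Lengths are in mm, angles in rad, forces in N, time in s.
With the tool pointing down it reaches from about 350 to 875 mm from the base axis. Payload 4.2 kg.
Tool frame: the origin (TCP) lies between the finger pads; the fingertips stand 17 mm ahead of it and the grasp point (between the pads) lies 2 mm behind it; z points along the fingers, y is the line along which they close (so a half turn about z gives the same grasp; the last joint's range is limited). The gripper opens to 85 mm and grips with 20 to 120 N. Pads are 22 mm wide; open, the fingers measure 114 mm over their backs; the gripper's body (76 mm by 85 mm) begins 54 mm behind the grasp point. The pads swing forward as they close: fully open they stand 13 mm farther back than shut.
Start: joints at [-1.071, 0.385, 0.008, 0, -1.194, -0.259], TCP at [149.067, -606.942, 248.312] pointing down, gripper open.
Joint ranges: [-3.14, 3.14], [-1.21, 2.06], [-1.07, 1.41], [-3.16, 2.05], [-2.99, -0.16], [-3.1, 3.1]. Speed limits (rad/s): [2.79, 2.79, 3.14, 3.14, 3.14, 3.14].

### API

Orientations are given as a unit quaternion [x, y, z, w].
In Python, from bench import arm, eyes, ticket, read_state gives the robot as it stands (arm), with the cameras (eyes), the job (ticket) and the readings as plain functions.
- The arm moves only by the tool nudge_tcp, called after ">>>" in YAML: its name, and indented under it one key for each argument. Schema: {"type":"object","properties":{"offsets":{"type":"array","items":{"type":"number"},"minItems":6,"maxItems":60},"aperture":{"type":"number"},"only":{"type":"string"},"quiet":{"type":"boolean"},"lines":{"type":"string"}},"required":["offsets"],"additionalProperties":false}. offsets is one flat list of numbers that holds 1 to 10 rows one after another, with no inner brackets; each row has 6 numbers: dx, dy, dz in normalised numbers (1 is 1000 mm), then a rotation vector rx, ry, rz in parts of the range, where 1.0 means pi rad; each row is the pose to reach, as a shift and turn from the pose commanded when the call began, along the tool's axes at that moment; what a row does not reach only later rows make up. A row lasts 1/10 s, in which the tool goes at most 50 mm and 0.15 rad, less where a joint would pass 70% of its speed; a pose out of reach is approached as far as the arm can. aperture is the finger opening in mm, set as the call begins (left out keeps the last). The fingers move at their own pace and stop on an object; the grip force is fixed at half the most. Time passes only in rows, so rows that do not move let the fingers close. The tool returns the time, the measured TCP pose, the force, the opening and the grip force at its end. only (a regular expression) keeps the lines of the reply that match it, lines (a string "A,B") keeps lines A to B, and quiet returns only ok. A shift or turn number past 1, either way, is cut back to 1. Input that does not fit is refused with a message, and nothing moves.
- read_state(): the state, without advancing time (a new reading comes with each control period).
- eyes.get_image(name): name is "side" or "top"; returns the picture (400x640x3 uint8, blue, green, red); there is no depth.
- eyes.get_calibration(name): a dict with "K" (3x3 intrinsics, pixels), "rvec" (rotation vector, rad) and "tvec" (3), from world to camera coordinates, as OpenCV has them. Camera axes: x right, y down, z forward; pixel columns grow to the right and rows downward; lengths in mm; the calibration is good to about 2 mm. A picture is of the moment at which its call begins. get_calibration takes no time and is no camera call.
- ticket.job_done(): hands the job in; it is judged then, once.
The state is a dict: "clock": time; "joints": joint angles; "joint_vel": joint speeds; "joint_efforts": joint torques, N m; "position": TCP position; "ee_rot": TCP orientation; "contact_force": force on the tool from outside, world axes, zero at the start; "wrist_torque": the same for the moment, N m; "gripper_width": finger opening in mm; "grasp_force": force on a finger pad.
Only numpy, scipy, OpenCV 4.12 (cv2) and the standard library are available. Lean on these libraries where they do the work, as an engineer would, in place of code of your own. Each camera call takes 0.05 s, during which the arm holds its last target. There are 200 camera calls.

### The job

Stop the slide reader by pressing its round push button fully down and letting it come back up. Then pinch the two side catches of the slide cassette together, lift the cassette upright clear out of its well, and finish still holding it by the pinched catches, still and at least 5 cm above the top of the reader (do not put it down or let go). Leave the blanking plug, the beaker and the vial where they are.

Things in the scene. Friction and masses are not known exactly. Their poses are not given: they have to be found in the camera images.
- reader: flat white bench instrument fixed to the worktop, 170 (x) x 260 (y) x 60 mm high; origin at the centre of its underside, x away from the robot, y to its left, z up. Two wells side by side in its top hold the cassette and the blanking plug; which is where varies. A tall oven stands to the left (x over 0.43, y over 0.4 m): draw the hand in toward the base before swinging over
- well_left (a point): centre of the floor of the left well, at reader (20, 60, 25) mm. The well opens 66 (x) x 53 (y) mm in the top and is 35 mm deep; below an 11 mm thick lip its two y walls are set back 7 mm, and the cassette's catch noses sit under those lips
- well_right (a point): the same for the right well, at reader (20, -60, 25) mm
- stop_button_top (a point): centre of the top face of the reader's push button, a white disc 28 mm across on the front strip of the reader's top, on its middle line; it is pressed straight down. The cassette stands 45 mm above the reader's top, 72 mm behind the button and 60 mm to the side
- stop_button (a joint): travel of the push button: 0 up, 0.006 m fully down; a spring needs about 5 N at the bottom and returns it
- cassette: grey slide cassette holding upright glass slides, open at the top, 62 (x) x 28 (y) x 80 mm high, standing in a well and rising 45 mm above the reader's top; its lowest 38 mm have guide cheeks 50 mm wide in y (1.5 mm play in the well). Origin at the centre of its underside, axes as the reader's; about 0.18 kg. It cannot be lifted until both catches are pinched
- cassette_grip (a point): point midway between the two thumb pads, 66 mm above the cassette's underside; grasp here from above with the fingers closing along the cassette's y
- catch_a_pad (a point): centre of the outer face of the black ribbed thumb pad on the cassette's +y side, 24 (x) x 26 (z) mm, 28 mm from the cassette's middle when released; its lower edge is 17 mm above the reader's top
- catch_b_pad (a point): the same on the cassette's -y side; the pads are 56 mm apart when released and 42 mm apart when fully pinched
- catch_a (a joint): travel of catch a toward the cassette's middle: 0 released (held outward by a spring of 3 N), 0.007 m fully pinched against its stop (6.5 N). Its nose overlaps the lip of the well by about 4.5 mm when the cassette is centred, so pinch to the stop. A grip of 25 to 30 N holds the cassette without slipping
- catch_b (a joint): the same for catch b
- blank_plug: white blanking plug lying in the other well, 62 x 49 x 37 mm with a small 8 x 30 x 10 mm tab on top; origin at the centre of its underside; loose, stays where it is
- beaker_100: small glass beaker, 58 x 66 x 72 mm, standing on the worktop to the left of the reader; origin at the centre of its base; stays where it is
- vial_0: capped vial, 22 mm across, 50 mm high, standing on the worktop to the right of the reader near its front; origin at the centre of its base; stays where it is

How it is judged (in metres and radians):
On the way, in this order (a step that is already met when the one before it is completed fails the run):
1. the push button is pressed fully down (5 of its 6 mm or more) while the cassette sits in its well (value of joint stop_button above 0.005 m and distance of cassette from where it was at the start of the episode below 0.006 m), for 0.05 s.
2. the push button is let up again while the cassette still sits in its well (value of joint stop_button below 0.001 m and distance of cassette from where it was at the start of the episode below 0.006 m), for 0.05 s.
3. both catches are pinched in (5 of their 7 mm or more) by the fingers with the cassette still in its well (value of joint each of catch_a, catch_b above 0.005 m and distance of cassette from where it was at the start of the episode below 0.01 m and contact force between the fingers and cassette above 3 N), for 0.05 s.
At the end, for the whole second after the job is handed in: Fingers hold the cassette still, upright (0.25 rad), both catches pinched 5 mm or more, underside 45 mm or more above the reader's top, touching no other thing; button up; plug moved under 10 mm, beaker and vial under 20 mm (height (world z) of cassette above 0.105 m and angle between cassette's own z axis and vertical below 0.25 rad and linear speed of cassette below 0.03 m/s and value of joint each of catch_a, catch_b above 0.005 m and contact force between the fingers and cassette above 3 N and contact force between cassette and reader below 0.1 N and contact force between cassette and blank_plug below 0.1 N and contact force between cassette and beaker_100 below 0.1 N and contact force between cassette and vial_0 below 0.1 N and value of joint stop_button below 0.001 m and distance of blank_plug from where it was at the start of the episode below 0.01 m and distance of each of beaker_100, vial_0 from where it was at the start of the episode below 0.02 m); the arm keeps its last pose, push and grip.
It fails at once if the blanking plug is disturbed (distance of blank_plug from where it was at the start of the episode above 0.015 m).
It fails at once if the beaker or the vial is disturbed (distance of any of beaker_100, vial_0 from where it was at the start of the episode above 0.03 m).
It fails at once if the cassette is tipped far over (angle between cassette's own z axis and vertical above 0.6 rad).
It also fails if it takes over 50 s, if anything falls off the work surface, if the arm or the gripper's body presses on something with over 40 N, if the wrist force passes 120 N, or if a joint passes its speed limit or range.

## Working session

There is one attempt and no reset: what is moved stays moved. The work goes in short steps, Python scripts to look and compute and a tool call to move; the robot and the scene stay as the last step left them, time stands still between calls to the robot, and variables do not carry over. Pictures are saved under pics/ and viewed, at most 10 in all, crops included, and the job is handed in when it is done.

```bash
ls; mkdir -p pics
```

Create h.py:
```python
import numpy as np, cv2
from bench import arm, eyes, ticket, read_state
def cal(n):
    c=eyes.get_calibration(n); return np.array(c['K'],float),np.array(c['rvec'],float).reshape(3),np.array(c['tvec'],float).reshape(3)
def ray(n,uv):
    K,r,t=cal(n); R=cv2.Rodrigues(r)[0]; d=R.T@np.linalg.inv(K)@np.array([uv[0],uv[1],1.]); return -R.T@t,d/np.linalg.norm(d)
def plane(n,uv,z):
    o,d=ray(n,uv); return o+d*(z-o[2])/d[2]
def tri(a,b):
    (o,d),(p,e)=ray('top',a),ray('side',b)
    s=np.linalg.lstsq(np.c_[d,-e],p-o,rcond=None)[0]; P,Q=o+s[0]*d,p+s[1]*e
    return (P+Q)/2,np.linalg.norm(P-Q)
def proj(n,p):
    K,r,t=cal(n); return cv2.projectPoints(np.array(p,float).reshape(-1,1,3),r,t,K,None)[0].reshape(-1,2)
```

Run:
```python
from h import *
print(read_state())
for n in('top','side'):
    cv2.imwrite(f'pics/{n}0.png',eyes.get_image(n)); print(n,ray(n,(320,200)),cal(n)[0])
```

```text
bench.py
pics
{'clock': 0.0, 'joints': array([-1.07142397e+00,  3.85612498e-01,  6.60683758e-03, -4.72393146e-04,
       -1.19399435e+00, -2.58582897e-01]), 'joint_vel': array([-1.72925755e-03,  6.06480469e-04,  9.57718439e-05,  1.18854798e-03,
        8.86215213e-04, -5.70056878e-04]), 'joint_efforts': array([-1.88408048e-03, -3.92289770e+01,  1.88401526e+01,  4.18619916e+00,
       -4.66685815e-03,  6.08135025e-06]), 'position': array([ 148.91606798, -606.43765273,  247.18428715]), 'ee_rot': array([-1.20017496e-01,  9.92771141e-01,  1.10487978e-03, -2.03696334e-04]), 'contact_force': array([-0.00534678, -0.25018176, -0.02291326]), 'wrist_torque': array([-0.00984141,  0.01002758, -0.01774824]), 'grasp_force': 0.0, 'gripper_width': 85.45506067347995}
top (array([438.93414878, 139.15690044, 980.98637431]), array([ 0.07981097, -0.00387336, -0.99680249])) [[435.32360741   0.         317.0925175 ]
 [  0.         435.32360741 205.26056633]
 [  0.           0.           1.        ]]
side (array([ 365.02963047, -648.34342332,  391.21708453]), array([ 0.18227884,  0.91907886, -0.34938299])) [[382.87384207   0.         314.98789342]
 [  0.         382.87384207 202.21834868]
 [  0.           0.           1.        ]]
```

View pics/top0.png

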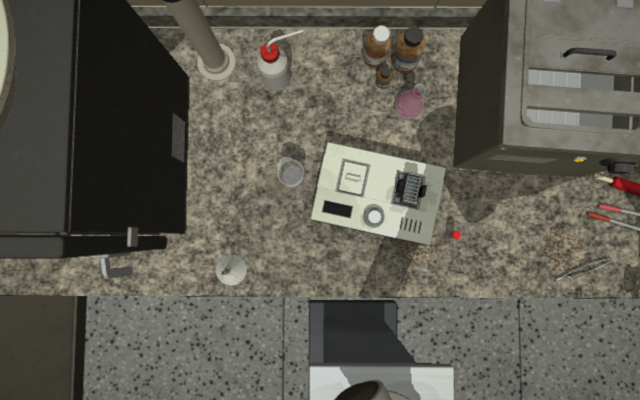

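View pics/side0.png

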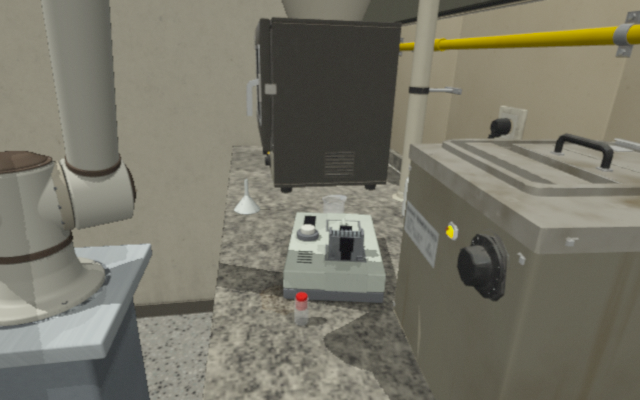

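The top view shows the reader at about (378,193), turned roughly 10° clockwise. The cassette is in the right well at (409,188), the button at (373,216), the plug at (352,177), the beaker at (290,172) and the vial at (456,235). The side view shows the cassette at (346,242), the button at (308,233) and the vial at (301,305). I'll zoom in on both.

Run:
```python
from h import *
t=cv2.imread('pics/top0.png'); s=cv2.imread('pics/side0.png')
a=cv2.resize(t[140:250,305:450],None,fx=5.5,fy=5.5,interpolation=cv2.INTER_CUBIC)[:600,:800]
b=cv2.resize(s[205:305,280:390],None,fx=6,fy=6,interpolation=cv2.INTER_CUBIC)
cv2.imwrite('pics/top0c.png',a); cv2.imwrite('pics/side0c.png',b)
# reader top outline
g=t.astype(int); m=((g.min(2)>150)).astype(np.uint8)*255; m[:140]=0;m[250:]=0;m[:,:308]=0;m[:,450:]=0
m=cv2.morphologyEx(m,cv2.MORPH_OPEN,np.ones((3,3)))
c=max(cv2.findContours(m,0,2)[0],key=cv2.contourArea); c=cv2.convexHull(c)
P=np.array([plane('top',p,60)[:2] for p in c[:,0]],np.float32)
r=cv2.minAreaRect(P); print(r,cv2.contourArea(c)); print(cv2.boxPoints(r))
```

```text
((534.639404296875, 42.78265380859375), (196.97987365722656, 167.70985412597656), 77.69512176513672) 6854.0
[[431.7213   -35.574097]
 [595.5784   -71.31534 ]
 [637.5575   121.139404]
 [473.70038  156.88065 ]]
```

View pics/top0c.png

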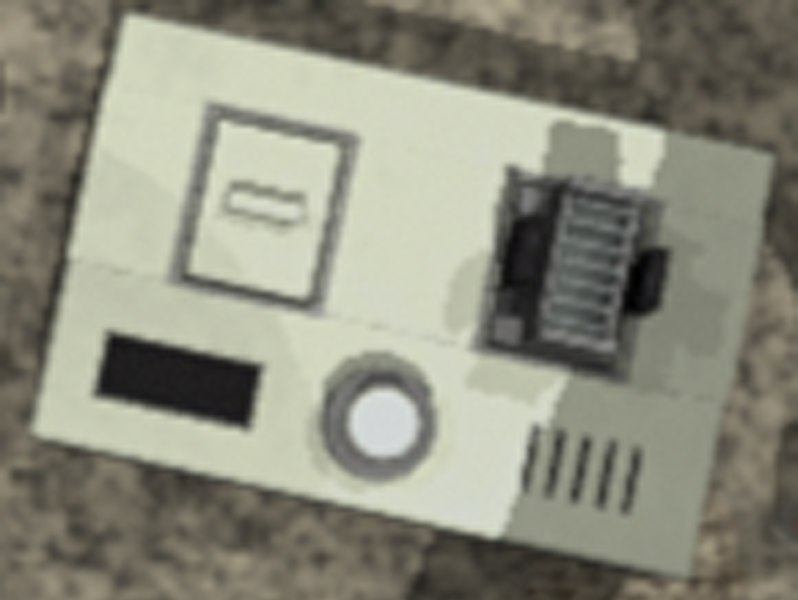

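View pics/side0c.png

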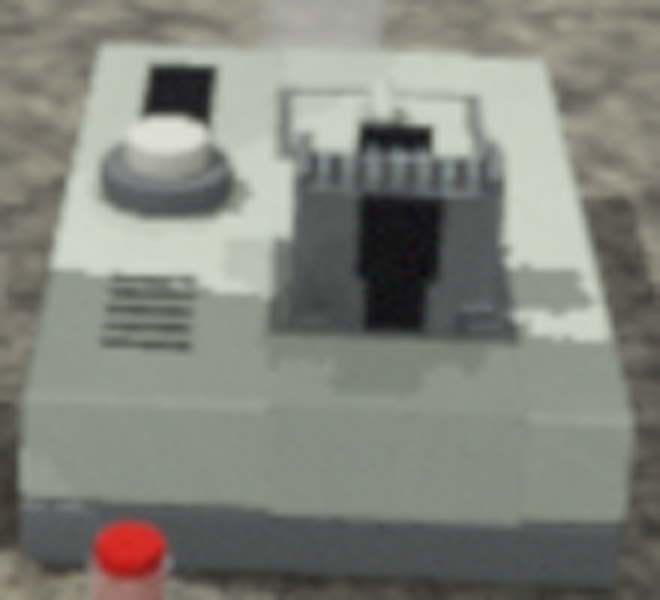

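The top crop gives the reader corners at (122,12), (775,155), (692,577) and (33,435), the button disc at (384,422), and the slides centre at (590,268). The pads are dark, around (524,255) and (650,280). In the side crop the button top is at (167,140), the cassette top at about (398,170) and the near pad's top edge at y≈197.

Run:
```python
from h import *
T=lambda x,y:(305+(x+.5)/5.5-.5,140+(y+.5)/5.5-.5)
S=lambda x,y:(280+(x+.5)/6-.5,205+(y+.5)/6-.5)
C=np.array([plane('top',T(*p),60)[:2] for p in[(122,12),(775,155),(692,577),(33,435)]],np.float32) # BL BR FR FL
r=cv2.minAreaRect(C); print(r)
ya=(C[0]-C[1])+(C[3]-C[2]); yaw=np.arctan2(-ya[0],ya[1]); xa=C[0]+C[1]-C[2]-C[3]; yaw2=np.arctan2(xa[1],xa[0])
print('centre',C.mean(0),'yaw',yaw,yaw2,[np.linalg.norm(C[i]-C[i-1]) for i in range(4)])
Cs=np.array([plane('side',S(*p),60)[:2] for p in[(545,58),(630,425),(22,400),(100,45)]]); print('side centre',Cs.mean(0),Cs)
print('corner tri',tri(T(775,155),S(630,425)),tri(T(692,577),S(22,400)))
print('button',tri(T(384,422),S(167,140)))
print('cass top',tri(T(590,268),S(398,170)))
yaw=(yaw*260+yaw2*170)/430
R=np.array([[np.cos(yaw),-np.sin(yaw)],[np.sin(yaw),np.cos(yaw)]]); c=(C.mean(0)*2+Cs.mean(0))/3
print('pred btn',c+R@[-52,0],'pred cass',c+R@[20,-60],'yaw',yaw)
print('cass top plane105', np.mean([plane('top',T(*p),105)[:2] for p in[(568,185),(640,200),(612,350),(541,338)]],0))
print('vial',tri((456,235),S(130,545)))
print('beaker',plane('top',(290,172),60))
s=read_state(); print(s['position'],s['ee_rot'])
from scipy.spatial.transform import Rotation as Ro
print(Ro.from_quat(s['ee_rot']).as_matrix())
```

```text
((528.6492309570312, 12.105667114257812), (259.2283020019531, 168.30859375), 78.05113220214844)
centre [528.1941    11.972651] yaw -0.21177658 -0.20526312 [np.float32(168.31157), np.float32(259.13245), np.float32(166.6378), np.float32(258.2296)]
side centre [524.55118388   8.92456583] [[ 634.89581776  119.38519536]
 [ 578.10263511 -135.13830084]
 [ 415.71536484 -100.16693873]
 [ 469.49091783  151.61830753]]
corner tri (array([ 581.23566446, -131.76847682,   57.92364164]), np.float64(3.313693557398315)) (array([417.71004071, -97.54745666,  58.32555315]), np.float64(3.490069408316065))
button (array([476.24879035,  22.95760042,  78.84970517]), np.float64(2.7988854842389643))
cass top (array([533.17891339, -50.81175511,  99.57131188]), np.float64(1.674036949787814))
pred btn [476.11354317  21.7559235 ] pred cass [534.08299776 -51.88877738] yaw -0.2092015
cass top plane105 [533.38600562 -49.93318635]
vial (array([ 438.85390131, -155.06738327,   48.32523253]), np.float64(1.623689524929569))
beaker [572.32657281 199.73247088  60.        ]
[ 148.95404482 -606.49710615  247.33491169] [-1.20015945e-01  9.92771490e-01  9.56671726e-04 -1.61119390e-04]
[[-9.71192294e-01 -2.38296509e-01 -5.49541197e-04]
 [-2.38297125e-01  9.71190515e-01  1.86083904e-03]
 [ 9.02777522e-05  1.93818662e-03 -9.99998118e-01]]
```

Both views agree: button at about (477,22), top z ≈78; cassette axis at about (534,-51), yaw -0.209. Next I move above the button with the fingers shut.

Units first: shifts go in shares of 1000 mm and turns go in shares of pi rad. So 532 mm / 1000 = 0.532, -468 mm / 1000 = -0.468, 0.449 rad / 3.1416 = 0.1429.

>>> nudge_tcp:
  offsets: [-0.468,0.532,0,0,0,0.0477,-0.468,0.532,0,0,0,0.0955,-0.468,0.532,0,0,0,0.1429,-0.468,0.532,0,0,0,0.1429,-0.468,0.532,0,0,0,0.1429,-0.468,0.532,0,0,0,0.1429,-0.468,0.532,0,0,0,0.1429,-0.468,0.532,0,0,0,0.1429,-0.468,0.532,0,0,0,0.1429,-0.468,0.532,0,0,0,0.1429]
  aperture: 0

```text
clock: 1.1
position: [377.4, -167.8, 248.4]
ee_rot: [0.104, 0.995, 0.0, 0.0]
contact_force: [1.6, -0.9, -0.3]
gripper_width: -0.0
grasp_force: 0.0
```

Run:
```python
from h import *
from scipy.spatial.transform import Rotation as Ro
s=read_state(); M=Ro.from_quat(s['ee_rot']).as_matrix(); print(M.round(3),s['joints'])
for z in(247,150):print(M.T@(np.array([477,22,z])-s['position']))
```

```text
[[-0.978  0.207  0.   ]
 [ 0.207  0.978  0.   ]
 [-0.     0.    -1.   ]] [-2.11798333e-02  1.31688477e-02 -4.70958592e-01 -8.20437732e-05
 -1.08627289e+00 -1.75766828e+00]
[-58.23575553 206.29114722   1.47019731]
[-58.19932138 206.27708983  98.47018945]
```

In the tool's units: 206 mm / 1000 = 0.206, 98 mm / 1000 = 0.098.

>>> nudge_tcp:
  offsets: [-0.058,0.206,0,0,0,0,-0.058,0.206,0,0,0,0,-0.058,0.206,0,0,0,0,-0.058,0.206,0,0,0,0,-0.058,0.206,0,0,0,0,-0.058,0.206,0,0,0,0,-0.058,0.206,0.098,0,0,0,-0.058,0.206,0.098,0,0,0,-0.058,0.206,0.098,0,0,0,-0.058,0.206,0.098,0,0,0]

```text
clock: 2.1
position: [476.5, 18.7, 151.0]
ee_rot: [0.104, 0.995, -0.001, -0.0]
contact_force: [1.0, -0.0, 0.7]
gripper_width: 0.1
grasp_force: 0.0
```

Run:
```python
from h import *
from scipy.spatial.transform import Rotation as Ro
s=read_state(); M=Ro.from_quat(s['ee_rot']).as_matrix()
print(s['position'],M.T@(np.array([477,22,99])-s['position']))
t=eyes.get_image('top'); q=eyes.get_image('side')
a=cv2.resize(t[130:250,300:450],None,fx=2.66,fy=3,interpolation=2)
b=cv2.resize(q[150:270,270:400],None,fx=3,fy=3,interpolation=2)
cv2.imwrite('pics/p1.png',np.hstack([a,b][:2]) if a.shape[0]==b.shape[0] else b)
```

```text
[476.52214613  18.6947405  150.99686087] [ 0.19383277  3.40844369 51.99203367]
```

View pics/p1.png

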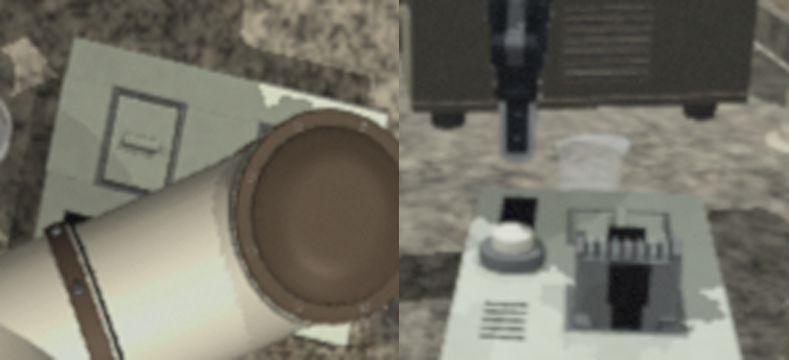

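The side part of the picture shows the shut fingertips at (516,158), directly above the button at (514,232). Now I descend to just above it.

In the tool's units: 50 mm / 1000 = 0.05, 48 mm / 1000 = 0.048.

>>> nudge_tcp:
  offsets: [0,0.003,0.03,0,0,0,0,0.003,0.048,0,0,0,0,0.003,0.05,0,0,0,0,0.003,0.05,0,0,0]

```text
clock: 2.6
position: [478.4, 22.9, 102.0]
ee_rot: [0.104, 0.995, 0.0, 0.001]
contact_force: [0.4, 0.2, -0.7]
gripper_width: 0.2
grasp_force: 0.0
```

>>> nudge_tcp:
  offsets: [0,0,0.002,0,0,0,0,0,0.004,0,0,0,0,0,0.006,0,0,0,0,0,0.006,0,0,0]

```text
clock: 3.0
position: [478.4, 23.1, 95.2]
ee_rot: [0.104, 0.995, 0.001, 0.002]
contact_force: [1.0, 0.3, 2.9]
gripper_width: 0.2
grasp_force: 1.8
```

In the tool's units: 2 mm / 1000 = 0.002.

>>> nudge_tcp:
  offsets: [0,0,0.002,0,0,0,0,0,0.002,0,0,0]

```text
clock: 3.2
position: [478.4, 23.1, 93.1]
ee_rot: [0.104, 0.995, 0.0, 0.001]
contact_force: [2.5, -0.2, 5.1]
gripper_width: 0.0
grasp_force: 2.5
```

>>> nudge_tcp:
  offsets: [0,0,0.002,0,0,0,0,0,0.002,0,0,0]

```text
clock: 3.4
position: [478.6, 23.1, 92.8]
ee_rot: [0.103, 0.995, 0.0, 0.002]
contact_force: [-3.3, 0.8, 18.2]
gripper_width: -0.2
grasp_force: 9.3
```

>>> nudge_tcp:
  offsets: [0,0,0.002,0,0,0,0,0,0.002,0,0,0]

```text
clock: 3.6
position: [478.6, 23.1, 92.6]
ee_rot: [0.103, 0.995, 0.0, 0.002]
contact_force: [-7.1, 1.7, 31.3]
gripper_width: -0.1
grasp_force: 15.8
```

The button bottomed out: force rose sharply at TCP z ≈92.8. Next I release it, rise, move over the cassette and open the fingers.

In the tool's units: -80 mm / 1000 = -0.08, -69 mm / 1000 = -0.069.

>>> nudge_tcp:
  offsets: [0,0,-0.02,0,0,0,0,0,-0.05,0,0,0,0,0,-0.08,0,0,0,0,0,-0.08,0,0,0,-0.069,-0.06,-0.08,0,0,0,-0.069,-0.06,-0.08,0,0,0,-0.069,-0.06,-0.08,0,0,0,-0.069,-0.06,-0.08,0,0,0]
  aperture: 85

```text
clock: 4.4
position: [531.1, -51.0, 166.5]
ee_rot: [0.105, 0.994, -0.0, -0.002]
contact_force: [0.6, 0.3, 0.2]
gripper_width: 84.6
grasp_force: 0.0
```

```bash
python3 - <<'E'
from h import *
from scipy.spatial.transform import Rotation as Ro
s=read_state(); M=Ro.from_quat(s['ee_rot']).as_matrix()
print(M.round(3),s['position'],M.T@(np.array([533.5,-50.5,89])-s['position']))
q=eyes.get_image('side')
cv2.imwrite('pics/p2.png',cv2.resize(q[130:290,260:420],None,fx=3.5,fy=3.5,interpolation=2))
E
```

```text
[[-0.978  0.209 -0.004]
 [ 0.209  0.978  0.   ]
 [ 0.004 -0.001 -1.   ]] [531.1433567  -51.02521591 166.51925826] [-2.50896555  1.07226766 77.50884049]
```

View pics/p2.png

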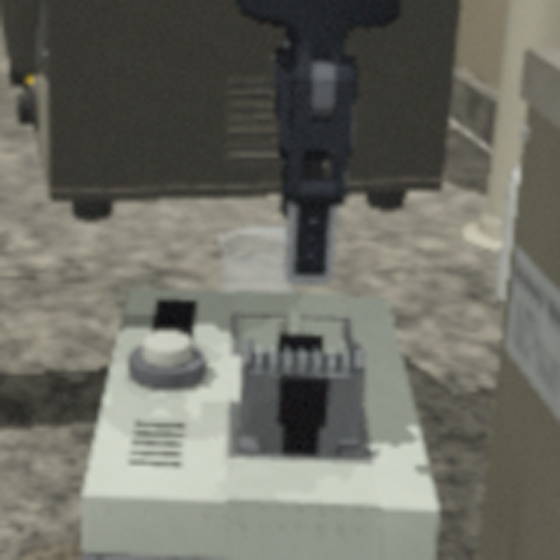

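The finger at (309,275) lines up with the pad axis (303,400), allowing for perspective lean. The button at (168,345) is back up. I descend and check force before closing.

In the tool's units: 76 mm / 1000 = 0.076, 60 mm / 1000 = 0.06.

>>> nudge_tcp:
  offsets: [-0.001,0.001,0.03,0,0,0,-0.001,0.001,0.06,0,0,0,-0.001,0.001,0.076,0,0,0,-0.001,0.001,0.076,0,0,0,-0.001,0.001,0.076,0,0,0]

```text
clock: 4.95
position: [533.1, -48.9, 92.6]
ee_rot: [0.103, 0.995, -0.0, -0.0]
contact_force: [0.5, 0.0, 1.0]
gripper_width: 85.2
grasp_force: 0.0
```

Run:
```python
from h import *
from scipy.spatial.transform import Rotation as Ro
s=read_state(); M=Ro.from_quat(s['ee_rot']).as_matrix()
print(s['position'],M.T@(np.array([533.5,-50.5,89])-s['position']))
q=eyes.get_image('side')
cv2.imwrite('pics/p3.png',cv2.resize(q[190:290,280:400],None,fx=5,fy=5,interpolation=2))
```

```text
[533.13598934 -48.85904116  92.56927789] [-0.69464157 -1.52983948  3.56960202]
```

View pics/p3.png

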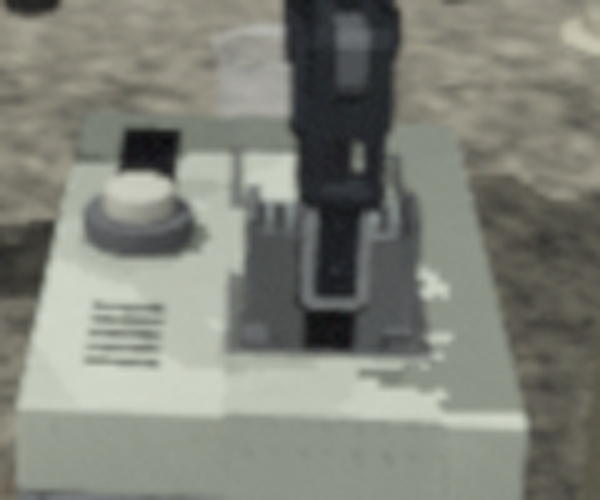

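The finger straddles the pad, centred at (335,300) against the catch strip at (330,330), and nothing is touching. I trim the position and close in two stages.

In the tool's units: 3 mm / 1000 = 0.003, -1.5 mm / 1000 = -0.0015.

>>> nudge_tcp:
  offsets: [0,-0.0015,0.003,0,0,0,0,-0.0015,0.003,0,0,0]

```text
clock: 5.2
position: [533.2, -50.9, 90.0]
ee_rot: [0.104, 0.995, 0.0, 0.001]
contact_force: [0.6, -0.0, -0.1]
gripper_width: 84.9
grasp_force: 0.0
```

>>> nudge_tcp:
  offsets: [0,0,0,0,0,0,0,0,0,0,0,0,0,0,0,0,0,0,0,0,0,0,0,0]
  aperture: 52

```text
clock: 5.6
position: [533.4, -51.0, 90.0]
ee_rot: [0.104, 0.995, 0.0, 0.0]
contact_force: [-0.4, 0.3, 4.2]
gripper_width: 52.5
grasp_force: 3.9
```

>>> nudge_tcp:
  offsets: [0,0,0,0,0,0,0,0,0,0,0,0,0,0,0,0,0,0,0,0,0,0,0,0]
  aperture: 46

```text
clock: 6.0
position: [533.7, -50.9, 90.3]
ee_rot: [0.104, 0.995, 0.0, 0.001]
contact_force: [-1.2, 0.4, 5.9]
gripper_width: 46.3
grasp_force: 5.4
```

Forces are balanced sideways. Next is the full pinch.

>>> nudge_tcp:
  offsets: [0,0,0,0,0,0,0,0,0,0,0,0,0,0,0,0,0,0,0,0,0,0,0,0]
  aperture: 0

```text
clock: 6.4
position: [534.0, -50.8, 92.4]
ee_rot: [0.103, 0.995, 0.0, 0.001]
contact_force: [-5.2, 3.2, 18.0]
gripper_width: 34.2
grasp_force: 59.6
```

Run:
```python
from h import *
q=eyes.get_image('side'); t=eyes.get_image('top')
a=cv2.resize(q[190:290,290:390],(500,500),interpolation=2)
cv2.imwrite('pics/p4.png',a)
print(read_state()['gripper_width'],read_state()['wrist_torque'])
```

```text
34.25281652835111 [ 0.78491366  1.56643348 -0.01900098]
```

View pics/p4.png

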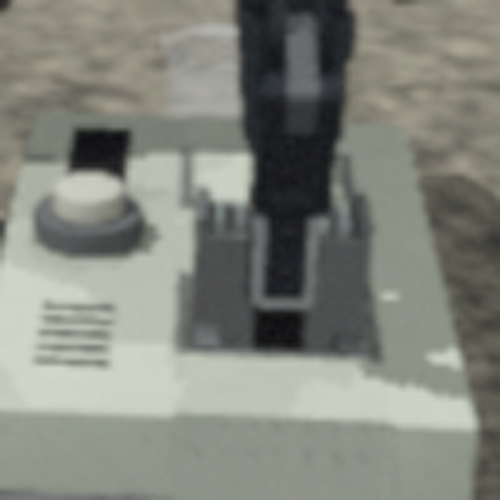

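The finger at (285,290) is centred on the cassette (280,280), and the grip is at 60 N. I lift a little and check the force.

In the tool's units: -6 mm / 1000 = -0.006, -4 mm / 1000 = -0.004.

>>> nudge_tcp:
  offsets: [0,0,-0.002,0,0,0,0,0,-0.004,0,0,0,0,0,-0.006,0,0,0,0,0,-0.006,0,0,0]

```text
clock: 6.9
position: [532.9, -50.8, 94.9]
ee_rot: [0.104, 0.995, 0.0, -0.0]
contact_force: [0.5, 2.1, -1.0]
gripper_width: 33.6
grasp_force: 60.1
```

>>> nudge_tcp:
  offsets: [0,0,-0.003,0,0,0,0,0,-0.006,0,0,0,0,0,-0.009,0,0,0,0,0,-0.009,0,0,0]

```text
clock: 7.3
position: [533.4, -51.0, 104.9]
ee_rot: [0.104, 0.995, 0.0, 0.0]
contact_force: [-0.4, 1.0, -1.5]
gripper_width: 33.8
grasp_force: 60.3
```

The load is about 1.5–1.8 N, which matches the cassette's weight, so the catches are free. I keep lifting straight up.

In the tool's units: -105 mm / 1000 = -0.105, -100 mm / 1000 = -0.1.

>>> nudge_tcp:
  offsets: [0,0,-0.006,0,0,0,0,0,-0.012,0,0,0,0,0,-0.02,0,0,0,0,0,-0.03,0,0,0,0,0,-0.045,0,0,0,0,0,-0.065,0,0,0,0,0,-0.085,0,0,0,0,0,-0.1,0,0,0,0,0,-0.105,0,0,0,0,0,-0.105,0,0,0]

```text
clock: 8.3
position: [533.3, -51.2, 210.5]
ee_rot: [0.104, 0.995, 0.0, 0.001]
contact_force: [0.1, 0.8, -1.6]
gripper_width: 33.6
grasp_force: 60.2
```

>>> nudge_tcp:
  offsets: [0,0,0,0,0,0,0,0,0,0,0,0,0,0,0,0,0,0,0,0,0,0,0,0]

```text
clock: 8.7
position: [532.9, -51.0, 208.8]
ee_rot: [0.104, 0.995, -0.0, -0.001]
contact_force: [1.1, -0.2, -1.0]
gripper_width: 33.7
grasp_force: 60.2
```

Run:
```python
from h import *
q=eyes.get_image('side'); cv2.imwrite('pics/p5.png',cv2.resize(q[120:300,250:430],(540,540),interpolation=2))
```

```text
(no output)
```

View pics/p5.png

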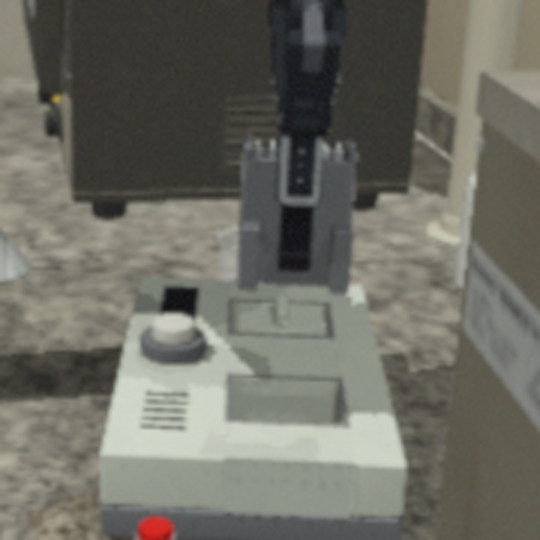

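The cassette hangs upright, its underside at (295,285) well above the empty well at (285,400). The button at (175,325) is up and the plug at (280,318) is in place.

```bash
python3 -c "
from bench import arm, eyes, ticket, read_state
print(ticket.job_done())"
```

```text
the job is handed in; nothing more can be done
None
```

I pressed the button fully down and it came back up, then pinched the cassette and lifted it upright to about 8 cm above the reader, still held at 60 N; the job is handed in at about 9 s, and no verdict was returned.

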